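# Lock the sprung bench stop down with its keeper plate

### The arm

A 6-joint arm with a two-finger parallel gripper is mounted at the origin on the work surface. World frame = base frame: x ahead of the robot, y to its left, z up, the work surface at z = 0. Lengths are in m, angles in rad, forces in N, time in s.
With the tool pointing down it reaches from about 0.275 to 0.875 m from the base axis. Payload 12.5 kg.
Tool frame: the origin (TCP) lies on the centre line of the jaws, within the pads' length; the fingertips stand r.finger_overhang ahead of it and the grasp point (between the pads) lies 3 mm ahead of it (r.finger_overhang is the distance from the TCP to the fingertips, in m); z points along the fingers, y is the direction in which the jaws open and shut (so a half turn about z gives the same grasp; the last joint's range is limited). The gripper opens to 85 mm and grips with 20 to 120 N. Pads are 22 mm wide; open, the fingers measure 114 mm over their backs; the gripper's body (76 mm by 85 mm) begins 54 mm behind the grasp point. The pads swing forward as they close: fully open they stand 13 mm farther back than shut.
Start: joints at [1.12, 0.351, 1.652, -0, 1.139, -0.085], TCP at [0.197, 0.514, 0.253] pointing down, gripper open.
Joint ranges: [-2.75, 2.75], [-0.79, 2.1], [0.01, 2.65], [-1.57, 4.71], [0.07, 3.14], [-2.87, 2.87]. Speed limits (rad/s): [2.22, 2.22, 2.79, 3.14, 3.14, 3.14].

### API

Orientations are given as a unit quaternion [x, y, z, w].
In Python, from cell import r, optics gives the robot as it stands. The module is installed in compiled form; this text tells all that it offers. Calls block until the motion is done:
- r.move_to(position, orientation): joint-space move of the TCP to a pose.
- r.move_linear(position, rot=None, vel=0.15): straight line of the TCP; rot=None keeps the orientation; vel is the mean speed in m/s.
- r.set_joints(angles): joint-space move.
- r.set_gripper(opening, squeeze=None): opening from 0.0 (shut) to 1.0 (fully open); squeeze is the grip in N (None keeps the last); returns when the fingers have stopped.
- r.sleep(seconds).
- r.inverse_kinematics(position, orientation): joint angles nearest the present ones, or None.
- optics.get_image(name): name is "scene" or "top" or "wrist"; returns a dict with "pixels" (420x560x3 uint8, red, green, blue), "depth" (420x560 float32, m along the optical axis (not along the pixel's ray), 0 where there is no reading), "fx", "fy", "cx", "cy" (pixels), "camera_from_world" (4x4, takes a point from world to camera coordinates); the wrist camera has in their place "mount" (4x4, takes a point from camera to tool coordinates, whose origin is the TCP and whose axes are the flange's). Camera axes: x right, y down, z forward; pixel columns grow to the right and rows downward; lengths in m; the calibration is good to about 2 mm. A picture is of the moment at which its call begins: read the wrist's pose just before it.
A pose or a line that the arm cannot do raises r.PlanningError and nothing moves.
- r.hand_in(): hands the job in, once; it reports no verdict.
Readings, each from a call of its own:
- r.current_t(): time.
- r.current_q(): joint angles.
- r.current_qvel(): joint speeds.
- r.current_effort(): joint torques, N m.
- r.current_tool_pos(): TCP position.
- r.current_ee_rot(): TCP orientation.
- r.current_contact_force(): force on the tool from outside, world axes, zero at the start.
- r.current_torque(): the same for the moment, N m.
- r.current_opening(): opening from 0.0 (shut) to 1.0 (fully open).
Only numpy, scipy, OpenCV 4.12 (cv2) and the standard library are available. Lean on these libraries where they do the work, as an engineer would, in place of code of your own. Each camera call takes 0.05 s, during which the arm holds its last target. There are 200 camera calls.

### The job

Pick up the keeper plate by its fin, use its nose to press the bench stop's spring plunger down into the housing, and slide the plate under the two lips until its nose meets the end wall, so that the plate stays there by itself and keeps the plunger down. Feel your way gently: press no harder than the spring needs, do not ram the housing or its end wall, and leave the tin, screwdriver and spray can alone.

Things in the scene. Friction and masses are not known exactly. Their poses are not given: they have to be found in the camera images.
- housing: Bench stop screwed to the bench: steel foot 150 x 96 x 12 mm, post, grey head 126 x 85 mm (x -70 to +56). Origin on the bench under the plunger's axis; x runs along the channel from its open front to its end wall, z up. The head's height is adjustable and NOT measured: its flat channel bed lies 52 to 72 mm above the bench. Contact forces of 45 N or more damage it.
- lips_start (a point): Point on the bench (z = 0), 12 mm before the plunger, below the front edge of the two lips; housing axes. From here to the end wall the lips overhang the bed at both sides: underside 10 mm above the bed, top 16 mm, gap between them 36 mm, side walls below them 65 mm apart, all centred on y = 0. In front of here the bed is open above and at the sides.
- wall_foot (a point): Point on the bench (z = 0), 48 mm beyond the plunger, below the face of the end wall that closes the channel; the wall is 36 mm wide and as high as the lips. Housing axes.
- plunger (a joint): Brass plunger, 16 mm in diameter with a bevelled top, standing up through the bed at x = y = 0 of the housing. Value in m: 0 = fully out, top 12 mm above the bed; grows as it is pushed down; 0.012 = level with the bed. It springs back up: 5 N to start it, 0.5 N more for each mm, so 11 N at bed level.
- keeper_fin (a point): Centre of the upright fin of the loose keeper (0.18 to 0.29 kg), 33 mm above the keeper's underside; x points to the nose, z up. Fin: 12 mm thick (x, grasp across this), 28 mm wide (y), from the plate's top to 58 mm above the underside. Lies flat on the bench at first, fin up. When the nose end meets the end wall, the fin's centre is 16 mm beyond the plunger's axis.
- keeper_nose (a point): Middle of the nose's front edge, on the keeper's underside, 32 mm ahead of the fin's centre. The plate is 8 mm thick: the nose is 28 mm wide and 32 mm long; behind the fin's centre the plate is 60 mm wide and 44 mm long. The wide part goes under the lips, fin and nose move in the gap between them.
- tin: Bystander: small round tin, 60 mm in diameter, 55 mm tall; origin at the centre of its underside.
- screwdriver: Bystander: screwdriver lying on the bench, 180 mm long along its x.
- spraycan: Bystander: spray can, 52 mm in diameter, 140 mm tall; origin at the centre of its underside.
Not all that is in view belongs to the job. What is shaped like the part that bears keeper_fin but red is not meant.

How it is judged:
By the outcome, as a careful person would: the job done as asked, in the order asked, and still so for the second after the job is handed in, with the robot touching nothing.
It also fails if it takes over 58 s, if anything falls off the work surface, if the arm or the gripper's body presses on something with over 40 N, if the wrist force passes 120 N, or if a joint passes its speed limit or range.

## Working session

There is one attempt and no reset: what is moved stays moved. The work goes in short steps, each a Python script; the robot and the scene stay as the last script left them, time stands still between calls to the robot, and variables do not carry over. Pictures are saved under pics/ and viewed, about 8 in all and at most 12, crops included, and the job is handed in when it is done.

```bash
mkdir -p pics
cat > h.py <<'E'
import numpy as np, cv2
from cell import r, optics
def save(n,img): cv2.imwrite(f'pics/{n}.png',img[:,:,::-1])
def cloud(im, T_wc=None):
    d=im['depth'];v,u=np.indices(d.shape)
    p=np.stack([(u-im['cx'])/im['fx']*d,(v-im['cy'])/im['fy']*d,d],-1)
    if T_wc is None: T_wc=np.linalg.inv(im['camera_from_world'])
    return p@T_wc[:3,:3].T+T_wc[:3,3]
E
python3 - <<'E'
from h import *
for n in ['scene','top']:
    im=optics.get_image(n); save(n,im['pixels']); np.savez(f'{n}.npz',**im)
    print(n,im['fx'],np.linalg.inv(im['camera_from_world']).round(3).tolist(),(im['depth']>0).mean())
print(r.finger_overhang,r.current_t(),r.current_ee_rot())
a=cv2.imread('pics/scene.png');b=cv2.imread('pics/top.png')
E
```

```text
scene 476.7405375101062 [[0.878, 0.407, -0.252, 0.733], [0.478, -0.731, 0.487, -0.327], [0.014, -0.548, -0.836, 0.642], [0.0, 0.0, 0.0, 1.0]] 0.9957270408163266
top 412.4544041141447 [[-0.013, -0.989, 0.144, 0.467], [-0.999, 0.017, 0.029, -0.006], [-0.031, -0.144, -0.989, 0.817], [0.0, 0.0, 0.0, 1.0]] 0.9960331632653061
0.022 0.1 [ 1.81901792e-01  9.83316535e-01 -5.50516313e-04 -1.64566946e-04]
```

View pics/scene.png

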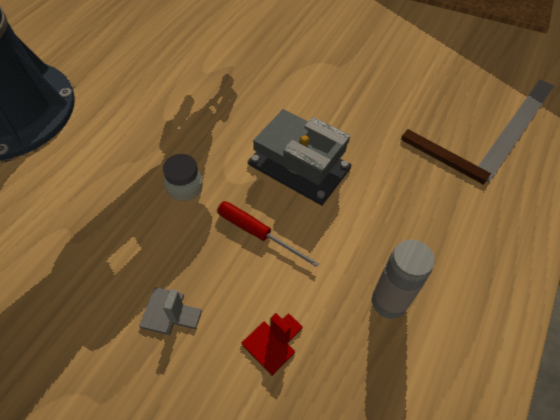

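View pics/top.png

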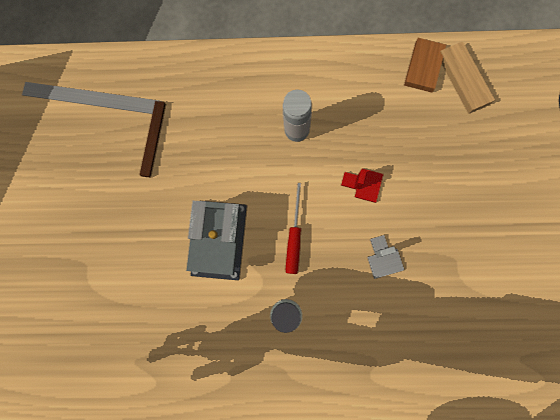

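The top view shows the housing at about (216,238), with its open front toward the image bottom, lips and end wall toward the top, and the brass plunger at (212,235). There are two keeper-shaped parts: a grey one at top (385,257) / scene (170,312), and a red one at top (365,184) / scene (272,343). The grey one fits because red is excluded. I'll measure both parts and confirm in one crop.

```bash
cat > m.py <<'E'
from h import *
D={n:dict(np.load(f'{n}.npz')) for n in ['scene','top']}
P={n:cloud(D[n]) for n in D}
for n in D:
    p=P[n]; box={'top':(350,420,225,285),'scene':(130,210,280,340)}[n]
    u0,u1,v0,v1=box; q=p[v0:v1,u0:u1].reshape(-1,3)
    pl=q[(q[:,2]>.004)&(q[:,2]<.014)]; f=q[(q[:,2]>.05)&(q[:,2]<.065)]
    print(n,'keeper plate',len(pl),pl.mean(0).round(4),'fin top',len(f),f.mean(0).round(4),'maxz',np.percentile(q[:,2],99.5).round(4), 'bench z',np.median(q[q[:,2]<.004][:,2]).round(4))
    for nm,s in (('plate',q[(q[:,2]>.004)]),('fin',f)):
        print(nm,cv2.minAreaRect((s[:,:2]*1000).astype(np.float32)))
    u0,u1,v0,v1={'top':(170,260,190,290),'scene':(240,360,100,205)}[n]
    q=p[v0:v1,u0:u1].reshape(-1,3)
    h,e=np.histogram(q[:,2],bins=np.arange(0,.11,.002)); print('hist',[(round(a,3),int(c)) for a,c in zip(e,h) if c>15])
    hs=q[q[:,2]>.045]; print('head',cv2.minAreaRect((hs[:,:2]*1000).astype(np.float32)))
    ft=q[(q[:,2]>.008)&(q[:,2]<.016)]; print('foot',cv2.minAreaRect((ft[:,:2]*1000).astype(np.float32)))
    hsv=cv2.cvtColor(D[n]['pixels'],cv2.COLOR_RGB2HSV)[v0:v1,u0:u1]
    m=(hsv[...,1]>150)&(hsv[...,2]>80)&(p[v0:v1,u0:u1,2]>.05)
    br=p[v0:v1,u0:u1][m]; print('brass',m.sum(),br.mean(0) if len(br) else None, br[:,2].max() if len(br) else None)
    ry=p[50:360,:][...,2]
t=D['top']['pixels'];s=D['scene']['pixels']
c=lambda im,u,v,w,h:cv2.resize(im[v:v+h,u:u+w],(400,300),interpolation=cv2.INTER_CUBIC)
save('crop',np.vstack([np.hstack([c(t,340,215,80,60),c(s,130,270,80,60)]),np.hstack([c(t,165,193,120,90),c(s,240,105,120,90)])]))
E
python3 m.py
```

```text
scene keeper plate 1380 [ 0.4939 -0.181   0.0081] fin top 227 [ 0.5061 -0.1747  0.0572] maxz 0.0607 bench z 0.0003
plate ((599.59814453125, -225.81411743164062), (79.84040832519531, 325.259033203125), 66.46552276611328)
fin ((505.028564453125, -174.14146423339844), (12.424627304077148, 28.226552963256836), 16.21660804748535)
hist [(np.float64(0.0), 3989), (np.float64(0.002), 904), (np.float64(0.004), 88), (np.float64(0.006), 61), (np.float64(0.008), 100), (np.float64(0.01), 404), (np.float64(0.012), 894), (np.float64(0.014), 206), (np.float64(0.016), 74), (np.float64(0.018), 34), (np.float64(0.04), 17), (np.float64(0.042), 59), (np.float64(0.044), 74), (np.float64(0.046), 69), (np.float64(0.048), 58), (np.float64(0.05), 75), (np.float64(0.052), 78), (np.float64(0.054), 66), (np.float64(0.056), 74), (np.float64(0.058), 67), (np.float64(0.06), 68), (np.float64(0.062), 124), (np.float64(0.064), 1062), (np.float64(0.066), 691), (np.float64(0.068), 80), (np.float64(0.07), 49), (np.float64(0.072), 63), (np.float64(0.074), 76), (np.float64(0.076), 100), (np.float64(0.078), 133), (np.float64
[... 734 characters left out ...]
p.float64(0.008), 79), (np.float64(0.01), 265), (np.float64(0.012), 212), (np.float64(0.014), 31), (np.float64(0.016), 26), (np.float64(0.052), 16), (np.float64(0.06), 48), (np.float64(0.062), 590), (np.float64(0.064), 1106), (np.float64(0.066), 315), (np.float64(0.068), 23), (np.float64(0.072), 22), (np.float64(0.074), 44), (np.float64(0.076), 47), (np.float64(0.078), 299), (np.float64(0.08), 677), (np.float64(0.082), 168)]
head ((529.0897216796875, 87.66552734375), (198.45216369628906, 128.0206298828125), 84.00720977783203)
foot ((535.8720092773438, 142.58224487304688), (94.71842956542969, 150.07948303222656), 83.96836853027344)
brass 46 [0.538596   0.14018063 0.09159758] 0.817009935084005
```

View pics/crop.png

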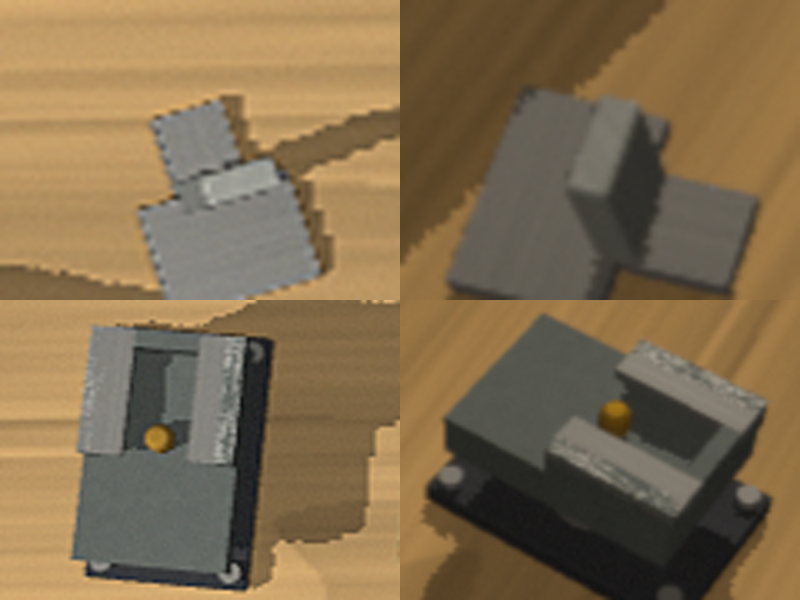

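The crop confirms the grey keeper: nose at crop (195,130), fin at (240,180). It also shows the brass plunger in front of the two lips. Next I refine with outliers removed, using several independent cues.

```bash
cat > m2.py <<'E'
from h import *
D={n:dict(np.load(f'{n}.npz')) for n in ['scene','top']}
K={'top':(350,420,225,285),'scene':(130,210,280,340)};H={'top':(170,260,190,290),'scene':(240,360,100,205)}
def rect(s):
    (cx,cy),(w,h),a=cv2.minAreaRect((s[:,:2]*1000).astype(np.float32))
    return round(cx,1),round(cy,1),round(w,1),round(h,1),round(a,1)
for n in D:
    p=cloud(D[n]); g=D[n]['depth']>0
    def reg(b): u0,u1,v0,v1=b; return p[v0:v1,u0:u1][g[v0:v1,u0:u1]], D[n]['pixels'][v0:v1,u0:u1][g[v0:v1,u0:u1]]
    q,_=reg(K[n]); pl=q[(q[:,2]>.005)&(q[:,2]<.011)]
    print(n,'plate all',rect(pl))
    y=np.radians(15.5); R=np.array([[np.cos(y),np.sin(y)],[-np.sin(y),np.cos(y)]])
    l=(pl[:,:2]-[.506,-.175])@R.T*1000
    wide=l[l[:,0]<-8]; nose=l[l[:,0]>8]
    print(' wide x,y ext',np.percentile(wide,[1,99],0).round(1).tolist(),'nose',np.percentile(nose,[1,99],0).round(1).tolist(), 'rect wide',rect(wide/1000),'nose',rect(nose/1000))
    q,c=reg(H[n]); 
    hd=q[(q[:,2]>.05)&(q[:,2]<.1)]; lip=q[(q[:,2]>.0765)&(q[:,2]<.086)]
    bed=q[(q[:,2]>.059)&(q[:,2]<.070)]
    print(' head',rect(hd),'lips',rect(lip),'bed z',np.median(bed[:,2]),'lip z',np.median(lip[:,2]))
    hsv=cv2.cvtColor(c[None],cv2.COLOR_RGB2HSV)[0]
    m=(hsv[:,1]>150)&(hsv[:,2]>80)&(q[:,2]>.06)&(q[:,2]<.085); print(' brass',m.sum(),np.median(q[m],0).round(4),np.percentile(q[m,2],[50,95,100]).round(4))
E
python3 m2.py
```

```text
scene plate all (498.8, -175.7, 76.8, 60.6, 15.1)
 wide x,y ext [[-44.4, -28.3], [-9.1, 30.6]] nose [[8.5, -12.4], [31.2, 14.9]] rect wide (-26.9, 1.6, 36.9, 60.9, 1.0) nose (19.7, 1.3, 28.3, 23.3, 89.6)
 head (533.0, 145.7, 89.8, 128.9, 84.6) lips (561.8, 143.1, 89.5, 71.1, 84.6) bed z 0.06562242079103364 lip z 0.08151798566988333
 brass 42 [0.5399 0.1448 0.0772] [0.0772 0.079  0.0796]
top plate all (500.7, -177.4, 75.8, 60.3, 15.5)
 wide x,y ext [[-43.4, -30.0], [-8.4, 28.8]] nose [[8.2, -14.7], [31.9, 12.7]] rect wide (-25.9, -0.9, 60.3, 35.6, 90.0) nose (20.0, -1.0, 27.9, 24.1, 89.6)
 head (535.0, 143.7, 85.8, 128.0, 84.0) lips (563.7, 140.7, 85.7, 70.2, 84.0) bed z 0.0646718558376489 lip z 0.08064603719486474
 brass 45 [0.5404 0.1436 0.0755] [0.0755 0.0776 0.0783]
```

```bash
cat >> h.py <<'E'
from scipy.spatial.transform import Rotation as Rot
O=np.array([.541,.144]); HY=np.radians(-5.7); BED=.065; G=.040   # G: grasp point above keeper underside
SGN=1
def quat(yaw,s=None):
    s=SGN if s is None else s
    y=s*np.array([np.cos(yaw),np.sin(yaw),0]); z=np.array([0,0,-1.]); x=np.cross(y,z)
    return Rot.from_matrix(np.stack([x,y,z],1)).as_quat()
def hpos(x,y,z):  # fin centre in housing axes, underside at height z -> TCP position
    c,s=np.cos(HY),np.sin(HY); return np.array([O[0]+c*x-s*y,O[1]+s*x+c*y,z+G+.003])
F=lambda: np.array(r.current_contact_force())
E
python3 - <<'E'
from h import *
ky=np.radians(15.3); k=np.array([.5055,-.1752])
for s in (1,-1):
    for p,y in ((np.r_[k,.2],ky),(hpos(-20,0,.12)*[0,0,1]+hpos(-.02,0,.12)*[1,1,0],HY)):
        q=r.inverse_kinematics(p,quat(y,s)); print(s,None if q is None else np.round(q,2))
E
```

```text
1 [-0.42  0.39  1.74 -0.    1.01 -0.69]
1 [ 0.19  0.45  1.76 -0.    0.94  0.29]
-1 [-0.42  0.39  1.74 -0.    1.01  2.45]
-1 [ 0.19  0.45  1.76 -0.    0.94 -2.85]
```

```bash
cat >> h.py <<'E'
def wcloud(n=None):
    T=np.eye(4);T[:3,3]=r.current_tool_pos();T[:3,:3]=Rot.from_quat(r.current_ee_rot()).as_matrix()
    im=optics.get_image('wrist')
    if n: save(n,im['pixels'])
    p=cloud(im,T@im['mount']); return p[im['depth']>0],im
def rect(s):
    (cx,cy),(w,h),a=cv2.minAreaRect((s[:,:2]*1000).astype(np.float32))
    return round(cx,1),round(cy,1),round(w,1),round(h,1),round(a,1)
E
python3 - <<'E'
from h import *
ky=np.radians(15.3); k=np.array([.5055,-.1752])
r.move_to(np.r_[k-.06*np.array([np.cos(ky),np.sin(ky)]),.22],quat(ky))
p,im=wcloud('w1')
m=np.linalg.norm(p[:,:2]-k,axis=1)<.065
q=p[m]; print('bench',np.median(q[abs(q[:,2])<.004,2]))
f=q[(q[:,2]>.052)&(q[:,2]<.064)]; pl=q[(q[:,2]>.005)&(q[:,2]<.011)]
print('fin',len(f),rect(f) if len(f)>5 else 0,'plate',len(pl),rect(pl)if len(pl)>5 else 0, r.current_t(),r.current_opening(),F())
E
```

```text
bench 0.0019161218029962734
fin 354 (506.0, -174.5, 12.1, 27.1, 15.9) plate 2089 (500.6, -176.7, 76.0, 60.5, 15.4) 2.7917 0.9997617975747516 [-0.08010821 -0.75108952  0.5720715 ]
```

View pics/w1.png

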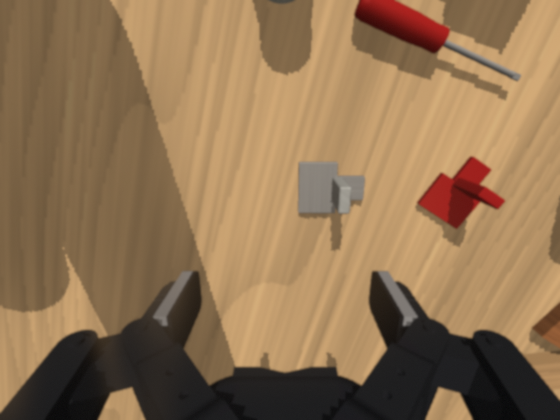

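The wrist view shows the grey keeper at (330,187) and its fin at (342,195). It agrees with the fixed cameras to about 1 mm, so I'll grasp.

Run:
```python
from h import *
ky=np.radians(15.4); k=np.array([.506,-.1752])
r.set_gripper(.5,squeeze=60)
r.move_to(np.r_[k,.12],quat(ky)); f0=F()
r.move_linear(np.r_[k,.043],vel=.08); print('down',F()-f0,r.current_tool_pos())
r.set_gripper(0.,squeeze=60); print('closed',r.current_opening(),F()-f0)
r.move_linear(np.r_[k,.16],vel=.1); print('lift',r.current_opening(),F()-f0,r.current_t())
T=hpos(-.05,0,.14); r.move_to(T,quat(HY)); r.sleep(.3)
print(r.current_opening(),F()-f0,r.current_torque(),r.current_tool_pos()-T,r.current_t())
for n in ('scene','top'):
    im=optics.get_image(n); np.savez(n+'2.npz',**im); save(n+'2',im['pixels'])
p,im=wcloud('w2'); np.savez('w2.npz',p=p)
a=[cv2.imread(f'pics/{n}.png') for n in('scene2','top2','w2')]
cv2.imwrite('pics/mos.png',np.vstack([np.hstack([a[0][50:260,200:480],a[1][130:340,130:410]]),np.hstack([cv2.resize(a[2],(280,210)),a[2][0:210,150:430]])]))
```

```text
down [-0.41688198 -0.32016411 -0.10434221] [ 0.50629751 -0.17532296  0.0434406 ]
closed 0.131500606128544 [-0.77491399  0.66040032  5.18960252]
lift 0.13281935688112048 [-0.53940553  0.1657772  -2.51373395] 6.625
0.13106941653232215 [-0.97135718 -1.04207759 -2.19889126] [ 0.02725008 -0.04809796 -0.02466009] [ 1.74052193e-04 -5.17864353e-04 -5.15811432e-05] 8.1583
```

View pics/mos.png

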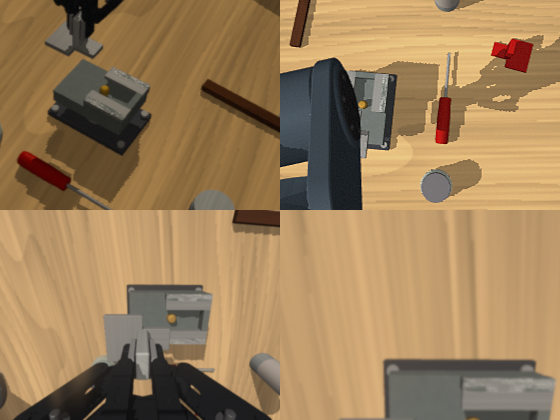

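The keeper is held (weight about 2.4 N) and hangs level. The wrist picture (lower left) shows the plate, the plunger at (172,318) and the lips in one view. I'll measure them relative to each other.

```bash
cat > rel.py <<'E'
from h import *
def H(p): c,s=np.cos(HY),np.sin(HY); d=p[:,:2]-O; return np.c_[d@[c,s],d@[-s,c],p[:,2]]*1000
def rep(p,zu):   # zu underside height mm
    h=H(p)
    pl=h[(abs(h[:,2]-zu-8)<5)&(h[:,0]>-105)&(h[:,0]<0)&(abs(h[:,1])<36)]
    print('plate n',len(pl),'z med',np.median(pl[:,2]).round(2))
    A=np.c_[pl[:,:2],np.ones(len(pl))]; print('tilt slope x,y',np.linalg.lstsq(A,pl[:,2],rcond=None)[0].round(4))
    for a,b in((-90,-62),(-40,-22)):
        s=pl[(pl[:,0]>a)&(pl[:,0]<b)]
        if len(s)>20: print(' x',a,b,'y ext',np.percentile(s[:,1],[.5,99.5]).round(1),'x ext',np.percentile(s[:,0],[.5,99.5]).round(1))
    hd=h[(h[:,2]>50)&(h[:,2]<90)&(h[:,0]>-90)&(h[:,0]<80)&(abs(h[:,1])<60)]
    lip=hd[hd[:,2]>76]; bed=hd[(hd[:,2]<70)&(hd[:,2]>60)]
    print('lips rect',rect(lip/1000),'z',np.median(lip[:,2]).round(1),'bed z',np.median(bed[:,2]).round(1))
    for sgn in(1,-1):
        l=lip[lip[:,1]*sgn>0]; 
        if len(l)>20: print(' lip',sgn,len(l),'y ext',np.percentile(l[:,1],[1,99]).round(1),'x ext',np.percentile(l[:,0],[1,99]).round(1))
if __name__=='__main__':
    rep(np.load('w2.npz')['p'],140)
    for n in('scene2','top2'):
        im=dict(np.load(n+'.npz')); print(n); rep(cloud(im)[im['depth']>0],140)
E
python3 rel.py
```

```text
plate n 6673 z med 149.18
tilt slope x,y [-2.400000e-03 -1.440000e-02  1.489877e+02]
 x -90 -62 y ext [-27.6  30.9] x ext [-89.9 -62.2]
 x -40 -22 y ext [-12.3  15. ] x ext [-40.  -22.1]
lips rect (22.6, 0.2, 70.5, 85.7, 0.1) z 82.7 bed z 66.7
 lip 1 3468 y ext [ 0.9 42.7] x ext [-12.4  57.1]
 lip -1 2479 y ext [-41.9  -0.8] x ext [-3.5 57. ]
scene2
plate n 880 z med 147.97
tilt slope x,y [-7.000000e-03  2.520000e-02  1.476075e+02]
 x -90 -62 y ext [-30.3  16.7] x ext [-89.5 -62.4]
 x -40 -22 y ext [-14.3  14.3] x ext [-39.8 -22.3]
lips rect (20.7, 0.7, 87.7, 70.9, 89.8) z 81.5 bed z 65.7
 lip 1 692 y ext [ 0.8 43.9] x ext [-13.9  56. ]
 lip -1 766 y ext [-42.7  -1.3] x ext [-13.7  55.8]
top2
plate n 200 z med 146.92
tilt slope x,y [-6.200000e-03  3.000000e-02  1.471797e+02]
 x -90 -62 y ext [-31.1 -20.1] x ext [-89.7 -62.1]
lips rect (22.9, -5.7, 76.3, 70.4, 89.8) z 80.6 bed z 64.7
 lip 1 150 y ext [ 0.3 31.5] x ext [-2.7 57.8]
 lip -1 617 y ext [-43.6  -1.1] x ext [-11.7  57.3]
```

Run:
```python
from h import *
import rel
r.move_linear(hpos(-.05,0,.095)); r.move_linear(hpos(-.020,0,.088),vel=.06); r.sleep(.3)
print('F',F(),r.current_torque(),r.current_tool_pos()-hpos(-.02,0,.088),r.current_t())
p,im=wcloud('w3'); np.savez('w3.npz',p=p); s=optics.get_image('scene'); np.savez('scene3.npz',**s); save('scene3',s['pixels'])
for q in(p,cloud(s)[s['depth']>0]):
    h=rel.H(q); pl=h[(h[:,2]>91)&(h[:,2]<103)&(h[:,0]>-70)&(h[:,0]<16)&(abs(h[:,1])<36)]
    for a,b in((-62,-35),(-8,8)):
        t=pl[(pl[:,0]>a)&(pl[:,0]<b)]; 
        if len(t)>10: print(len(t),'x',a,b,'y',np.percentile(t[:,1],[1,99]).round(1),'z',np.median(t[:,2]).round(1))
    print('x ext',np.percentile(pl[:,0],[.5,99.5]).round(1),rect(pl/1000))
    lip=h[(h[:,2]>78.5)&(h[:,2]<86)&(abs(h[:,1])<50)&(h[:,0]>-20)&(h[:,0]<44)]
    for sg in(1,-1):
        l=lip[(lip[:,1]*sg>14)]; print('lip',sg,len(l),np.percentile(l[:,1],[2,98]).round(1),'x',np.percentile(l[:,0],[1,99]).round(1),'z',np.median(l[:,2]).round(1))
cv2.imwrite('pics/m3.png',np.hstack([cv2.resize(s['pixels'][90:210,230:370,::-1],(400,343)),cv2.resize(im['pixels'][110:410,100:450,::-1],(400,343))]))
```

```text
F [ 0.22604096  0.13162972 -2.31789377] [-0.00917901 -0.06408017 -0.02474493] [-9.35928910e-05  2.70364302e-05  1.16377109e-04] 9.725
3786 x -62 -35 y [-26.8  31. ] z 97.3
959 x -8 8 y [-11.3  15.2] z 97.3
x ext [-62.7  12.2] (-25.4, 1.5, 76.5, 59.7, 0.3)
lip 1 3778 [18.7 42.7] x [-12.1  43.4] z 82.7
lip -1 1614 [-41.  -17.5] x [ 9.6 43.7] z 82.7
357 x -62 -35 y [-29.2  20.3] z 96.2
161 x -8 8 y [-13.3  14.5] z 96.3
x ext [-64.6  11.2] (-26.6, -0.7, 59.5, 76.8, 89.4)
lip 1 402 [18.1 43. ] x [-13.2  43.6] z 81.7
lip -1 515 [-42.1 -17.6] x [-13.8  43.5] z 81.6
```

View pics/m3.png

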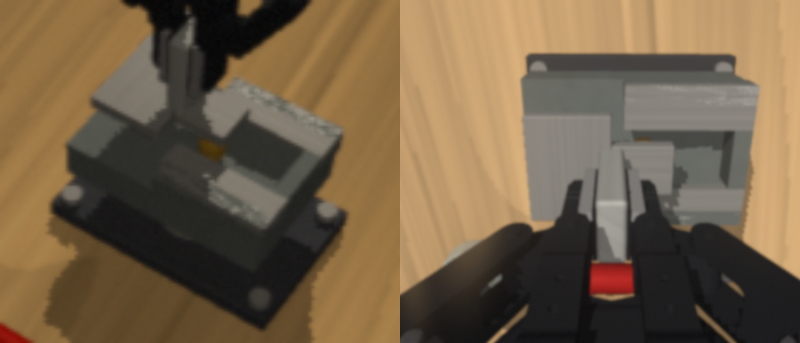

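The nose sits between the lips: left crop at (215,115), right crop at (645,165). Both views say shift about −0.8 mm in y, and the bed is at about 65.2 mm. Next is a guarded press.

Run:
```python
from h import *
Y=-.0008
r.move_linear(hpos(-.02,Y,.081),vel=.03); r.sleep(.3)
f0=np.mean([F() for _ in range(5)],0); t0=np.array(r.current_torque()); z=.081; z0=None
while z>.0640:
    z-=.0005; r.move_linear(hpos(-.02,Y,z),vel=.02); r.sleep(.04); d=F()-f0
    za=r.current_tool_pos()[2]-G-.003
    print(round(z*1e3,2),round(za*1e3,2),d.round(2))
    if z0 is None and d[2]>3: z0=z; print('contact')
    if d[2]>12.5 or np.hypot(d[0],d[1])>8: print('stop force');break
    if z0 and z<=z0-.0107: print('depth');break
print(z0,r.current_opening(),np.array(r.current_torque())-t0,r.current_t())
```

```text
80.5 80.48 [0.11 0.67 0.28]
80.0 79.98 [ 0.4  -0.55 -0.74]
79.5 79.51 [-0.27  0.5  -0.34]
79.0 78.99 [ 1.02  0.57 -0.28]
78.5 78.48 [ 0.56 -0.18 -1.64]
78.0 77.98 [ 0.34  0.3  -0.93]
77.5 77.48 [ 0.45  1.   -1.02]
77.0 77.25 [0.19 0.39 3.93]
contact
76.5 76.57 [-1.57 -0.22  4.76]
76.0 76.0 [-1.1   0.41  4.49]
75.5 75.51 [-0.28  0.04  5.25]
75.0 75.04 [-0.77  1.07  5.71]
74.5 74.53 [0.2  0.64 5.32]
74.0 74.01 [0.12 0.38 5.56]
73.5 73.49 [-0.41  0.84  5.76]
73.0 73.01 [0.49 0.11 5.7 ]
72.5 72.52 [-0.68  0.18  6.49]
72.0 72.05 [-0.84  0.23  6.83]
71.5 71.56 [-0.03  0.43  6.81]
71.0 71.07 [-1.29  0.75  6.79]
70.5 70.6 [-0.05 -0.43  7.27]
70.0 70.13 [-1.25  0.68  8.4 ]
69.5 69.63 [-1.59  1.17  8.33]
69.0 69.15 [-0.82  0.35  8.73]
68.5 68.67 [-1.07 -0.65  8.72]
68.0 68.19 [-1.07  0.4   9.2 ]
67.5 67.72 [-2.12 -0.09  7.93]
67.0 67.24 [-0.53  0.34  9.1 ]
66.5 66.75 [-1.06  0.02  9.76]
66.0 66.26 [-2.17  0.9   8.95]
depth
0.077 0.13125657656737405 [-0.05141446  0.17846778 -0.02774246] 19.2583
```

Contact came at 77.2 mm, so the bed is at about 65.2 mm. The spring is at roughly 10 N and the nose about 1 mm above the bed. Now a guarded slide.

```bash
cat > slide.py <<'E'
from h import *
import sys
x,Y,z,lim=[float(a) for a in sys.argv[1:5]]
ax=np.array([np.cos(HY),np.sin(HY)]); ay=np.array([-ax[1],ax[0]])
while x<.0185:
    x+=.0015 if x<.0125 else .0005
    r.move_linear(hpos(x,Y,z),vel=.02); r.sleep(.06); f=np.mean([F() for _ in range(3)],0)
    e=(np.array(r.current_tool_pos())-hpos(x,Y,z))*1e3
    print(round(x*1e3,1),'along',round(f[:2]@ax,2),'side',round(f[:2]@ay,2),'z',round(f[2],2),'err',e.round(2))
    if f[:2]@ax<-lim or abs(f[:2]@ay)>6 or abs(f[2])>22: print('STOP');break
print(r.current_t(),r.current_opening(),np.array(r.current_torque()))
E
python3 slide.py -.02 -.0008 .066 8
```

```text
-18.5 along -3.15 side -0.4 z 7.73 err [-0.55  0.05  0.03]
-17.0 along -5.4 side 0.39 z 8.6 err [-0.78  0.04 -0.07]
-15.5 along -5.13 side -0.51 z 8.71 err [-0.86  0.04 -0.08]
-14.0 along -7.12 side -0.29 z 7.96 err [-0.86  0.02 -0.12]
-12.5 along -6.06 side 0.14 z 7.2 err [-0.89  0.04 -0.1 ]
-11.0 along -5.43 side -0.37 z 8.36 err [-0.9   0.03 -0.12]
-9.5 along -5.77 side -0.04 z 9.03 err [-0.89  0.03 -0.12]
-8.0 along -5.72 side 0.26 z 7.87 err [-0.9   0.04 -0.12]
-6.5 along -5.95 side -0.78 z 8.44 err [-0.89  0.04 -0.12]
-5.0 along -4.92 side -1.07 z 8.79 err [-0.93  0.02 -0.13]
-3.5 along -5.78 side 0.03 z 8.62 err [-0.96  0.05 -0.15]
-2.0 along -5.92 side 0.18 z 8.22 err [-0.92  0.03 -0.14]
-0.5 along -5.44 side 0.79 z 7.77 err [-0.95  0.03 -0.14]
1.0 along -5.71 side -1.09 z 8.37 err [-0.97  0.02 -0.15]
2.5 along -5.98 side -0.13 z 8.05 err [-0.97  0.03 -0.15]
4.0 along -5.31 side -0.75 z 8.04 err [-0.98  0.04 -0.16]
5.5 along -5.86 side -0.27 z 7.47 err [-0.98  0.04 -0.15]
7.0 along -5.1 side -0.76 z 7.09 err [-0.99  0.03 -0.16]
8.5 along -5.57 side 0.48 z 8.85 err [-0.99 -0.   -0.16]
10.0 along -6.3 side -0.38 z 8.29 err [-0.99  0.06 -0.14]
11.5 along -5.06 side -1.31 z 8.31 err [-1.02  0.02 -0.18]
13.0 along -5.83 side -0.27 z 7.58 err [-1.    0.03 -0.15]
13.5 along -5.35 side -1.16 z 8.53 err [-1.14  0.06 -0.2 ]
14.0 along -7.66 side -0.19 z 7.32 err [-1.19  0.05 -0.21]
14.5 along -5.7 side -0.01 z 8.02 err [-1.2   0.04 -0.23]
15.0 along -6.95 side -0.19 z 8.64 err [-1.17  0.05 -0.24]
15.5 along -7.29 side -0.09 z 8.55 err [-1.26  0.04 -0.25]
16.0 along -6.56 side 0.23 z 8.39 err [-1.26  0.05 -0.26]
16.5 along -9.09 side 0.68 z 10.14 err [-1.65  0.08 -0.32]
STOP
28.2 0.13349452513709162 [ 0.20107881  1.80861142 -0.04168803]
```

```bash
python3 slide.py .0165 -.0008 .0661 13
```

```text
17.0 along -10.53 side -0.03 z 10.68 err [-2.08  0.16 -0.38]
17.5 along -13.65 side 0.52 z 12.68 err [-2.51  0.21 -0.39]
STOP
28.8167 0.13025921444115865 [ 0.24782681  2.5533534  -0.03703085]
```

The position error grows one-for-one with the command, so the nose is on the end wall at actual x ≈ 15 mm with about 7 N of push. I'll ease off the preload, release and retreat upward.

Run:
```python
from h import *
import rel
r.move_linear(hpos(.0163,-.0008,.0661),vel=.02); r.sleep(.2); print('eased',F(),r.current_tool_pos()-hpos(.015,-.0008,.0661))
r.move_linear(hpos(.0163,-.0008,.0668),vel=.02); r.sleep(.2); print('up',F())
r.set_gripper(.4); r.sleep(.3); print('open',r.current_opening(),F())
p0=np.array(r.current_tool_pos()); r.move_linear(p0+[0,0,.05],vel=.04); print('F',F())
r.move_linear(p0+[0,0,.17],vel=.15); r.sleep(.3); print(F(),r.current_t())
p,im=wcloud('w4'); r.move_linear(r.current_tool_pos()+np.array([-.12,0,0])); s=optics.get_image('scene'); t=optics.get_image('top')
for n,q in(('w',p),('s',cloud(s)[s['depth']>0]),('t',cloud(t)[t['depth']>0])):
    h=rel.H(q); f=h[(h[:,2]>117)&(h[:,2]<130)&(abs(h[:,1])<30)&(h[:,0]>-30)&(h[:,0]<60)]
    pl=h[(h[:,2]>69)&(h[:,2]<79)&(h[:,0]>-60)&(h[:,0]<-14)&(abs(h[:,1])<36)]
    n1=h[(h[:,2]>69)&(h[:,2]<79)&(h[:,0]>24)&(h[:,0]<60)&(abs(h[:,1])<16)]
    print(n,'fin',len(f),rect(f/1000) if len(f)>9 else 0,'z',np.percentile(f[:,2],50).round(1) if len(f) else 0,'rear',len(pl),np.percentile(pl,[1,50,99],0).round(1).tolist() if len(pl)>9 else 0,'nose',np.percentile(n1,[50,99],0).round(1).tolist() if len(n1)>9 else 0)
cv2.imwrite('pics/m4.png',np.hstack([cv2.resize(s['pixels'][90:210,230:370,::-1],(400,343)),cv2.resize(t['pixels'][180:300,150:290,::-1],(400,343))]))
```

```text
eased [-8.0161239   0.90544322  9.74851543] [-1.93656390e-04 -3.66077037e-05 -2.35345917e-04]
up [-7.2511287   1.02218434  8.35806539]
open 0.398294538973961 [-0.67501161  0.82418625  0.40799549]
F [-0.02842908 -0.46334885  0.16564196]
[ 0.307713    1.00371123 -0.78873135] 33.0167
w fin 346 (15.2, 0.2, 27.7, 10.9, 89.7) z 126.4 rear 657 [[-28.3, -29.1, 74.6], [-21.2, 1.7, 76.7], [-14.2, 29.8, 78.3]] nose [[35.8, 0.7, 76.7], [47.4, 13.8, 78.4]]
s fin 158 (14.3, -0.4, 28.3, 12.0, 88.2) z 125.0 rear 272 [[-30.4, -29.6, 70.4], [-22.7, -1.9, 75.6], [-14.3, 29.0, 77.8]] nose [[35.9, 0.6, 75.6], [55.9, 14.6, 78.5]]
t fin 123 (15.8, -1.5, 27.9, 12.1, 90.0) z 124.5 rear 266 [[-28.1, -31.2, 69.9], [-21.3, -2.0, 74.6], [-14.3, 27.7, 77.5]] nose [[37.8, -2.5, 74.8], [53.4, 12.6, 78.8]]
```

View pics/m4.png

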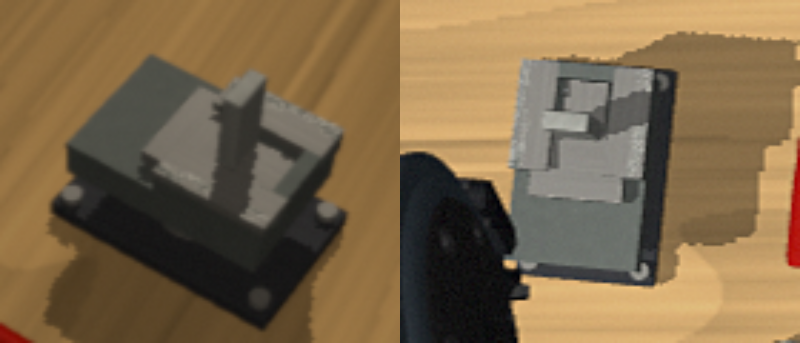

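The keeper sits under the lips, left crop (190,130), with its top at the lip underside (about 75 mm), and it stays put. The fin reads about 15 mm against a nominal 16 mm, so I'll check the nose-to-wall gap close up.

Run:
```python
from h import *
import rel
im=optics.get_image('wrist'); M=im['mount']; print(M.round(3).tolist())
R=Rot.from_quat(quat(HY)).as_matrix(); off=R@M[:3,3]
tgt=hpos(.046,0,0); tcp=np.r_[tgt[:2]-off[:2],.19]
# look so that the optical axis hits the nose edge
ax=R@M[:3,2]; zc=tcp[2]+off[2]; k=(zc-.075)/-ax[2]; tcp[:2]-=ax[:2]*k
print(tcp, r.inverse_kinematics(tcp,quat(HY)))
r.move_to(tcp,quat(HY)); r.sleep(.2)
p,im=wcloud('w5'); h=rel.H(p)
for y in(-9,-6,0,6,9):
    s=h[(abs(h[:,1]-y)<1)&(h[:,0]>38)&(h[:,0]<58)]; s=s[np.argsort(s[:,0])]
    b=np.arange(42,56); print(y,[(int(a),round(float(np.median(g)),1)) for a in b if len(g:=s[(s[:,0]>=a)&(s[:,0]<a+1),2])])
f=h[(h[:,2]>117)&(h[:,2]<130)&(abs(h[:,1])<30)]; lip=h[(h[:,2]>79.5)&(h[:,2]<86)&(abs(h[:,1])<50)&(h[:,0]>-20)&(h[:,0]<70)]
print('fin',rect(f/1000),'lip',rect(lip/1000),r.current_t())
px=im['pixels'];cv2.imwrite('pics/m5.png',cv2.resize(px[120:300,160:400,::-1],(800,600),interpolation=cv2.INTER_CUBIC))
```

```text
[[-0.0, -0.947, -0.322, 0.083], [1.0, -0.001, 0.001, 0.001], [-0.001, -0.322, 0.947, -0.122], [0.0, 0.0, 0.0, 1.0]]
[0.58527554 0.1368408  0.19      ] [ 1.52239196e-01  5.10721972e-01  1.57469727e+00 -4.44089210e-16
  1.05617341e+00  2.51722963e-01]
-9 [(42, 76.3), (43, 76.1), (44, 76.2), (45, 76.4), (46, 76.2), (47, 82.2), (48, 83.1), (49, 81.7), (50, 83.0), (51, 83.2), (52, 83.2), (53, 82.6), (54, 82.8), (55, 82.8)]
-6 [(42, 76.6), (43, 77.1), (44, 76.2), (45, 76.5), (46, 76.7), (47, 82.3), (48, 82.9), (49, 82.2), (50, 82.0), (51, 83.0), (52, 82.6), (53, 82.7), (54, 83.4), (55, 83.1)]
0 [(42, 76.3), (43, 78.0), (44, 77.3), (45, 76.8), (46, 76.9), (47, 82.9), (48, 82.6), (49, 82.9), (50, 82.9), (51, 82.4), (52, 82.2), (53, 82.4), (54, 82.6), (55, 82.2)]
6 [(42, 77.4), (43, 77.4), (44, 77.3), (45, 76.9), (46, 161.0), (47, 169.0), (48, 83.4), (49, 82.6), (50, 82.6), (51, 82.8), (52, 83.1), (53, 243.6), (54, 83.3), (55, 82.9)]
9 [(42, 254.6), (43, 254.0), (44, 255.2), (45, 254.4), (46, 255.2), (47, 255.0), (48, 254.6), (49, 254.9), (50, 254.3), (51, 254.2), (52, 254.7), (53, 254.4), (54, 254.1), (55, 251.9)]
fin (15.4, 0.3, 28.4, 12.3, 89.7) lip (22.3, 0.0, 85.8, 70.2, 89.7) 35.1417
```

View pics/m5.png

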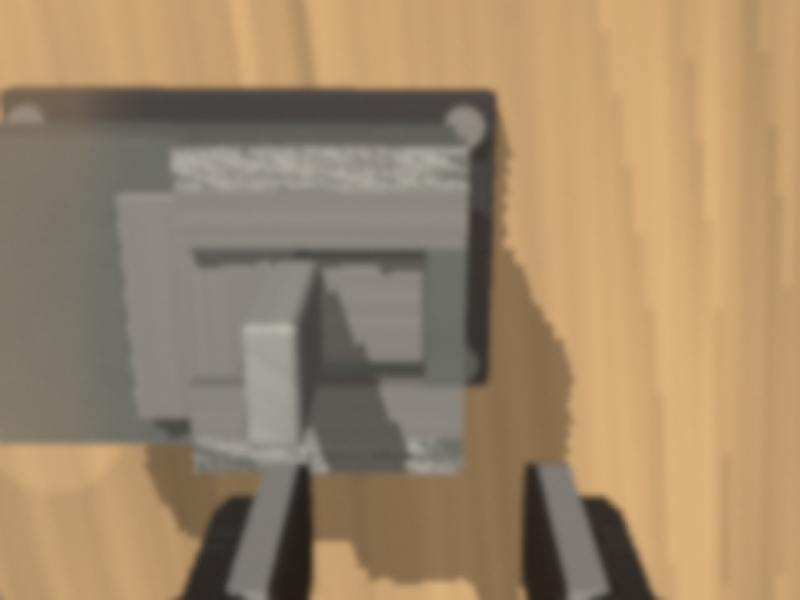

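Run:
```python
from h import *
r.move_linear(r.current_tool_pos()+np.array([0,0,.06])); r.sleep(.2); print(F(),r.current_t()); r.hand_in()
```

```text
[-0.87273125 -0.27849063 -0.85393788] 35.9
the job is handed in; nothing more can be done
```

The keeper plate is seated under both lips with its nose against the end wall, and it stays there by itself with the plunger underneath. I handed the job in at 35.9 s of the 58 s allowed.

- **Grasp:** I took the grey keeper by its fin, not the red look-alike.
- **Press:** The nose met the plunger at about 77.2 mm, which puts the bed at about 65.2 mm. I pressed it straight down with about 10 N.
- **Slide:** I pushed the plate in by small steps until the end wall stopped it. The total push peaked at about 14 N, of which about 6 N was sliding friction. I then eased off, released and lifted clear.

**Last checks:**
- The plate's top sits at about lip-underside height (75 mm), so the plunger is held down by the plate. It is covered, so I inferred this from the plate's height.
- The close-up shows no visible gap between nose and wall.
- The wrist force was near zero after release.
- The arm kept clear of the tin, screwdriver and spray can. I made no separate check of them at the end.

**One disagreement:** the fin's centre measured 15.0–15.3 mm beyond the plunger axis, against a nominal 16 mm. That is within the 2 mm calibration. The wall face also read about 47 mm instead of 48 mm in the same frame, and the arm felt a firm stop, so I took it as wall contact.

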